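Lift the hot roll with the tongs

TASK

The oblong bread roll is hot from the toaster oven, so take the kitchen tongs by their black grips, close their tips on the two long sides of that roll, and lift it clear of the board, at least 10 cm above the counter. Finish while still holding it up in the squeezed tongs; never touch the roll with the gripper or the arm itself, and leave the round bun and the espresso cup where they are.

Things in the scene. Friction and masses are not known exactly. Their poses are not given: they have to be found in the camera images.
- tongs_grip (a point): Point to grip: midway between the two black grips, half-way up (13 mm above the counter). Steel kitchen tongs lying on edge left of the board; arms close horizontally. x points to the tips, y across (the closing direction), z up. Grips: 22 mm tall, from 30 mm behind to 30 mm ahead of this point, 54 mm over their outer faces as found open. The tongs' centre of mass lies 14 mm behind.
- tongs_tips (a point): Middle between the two tip plates, 90 mm ahead of tongs_grip along the tongs' x, same height. Plates: 30 mm long (along x), 26 mm tall (13 mm above and below this point), 3 mm thick; gap 72 mm when open. Each mm of squeeze over the grips narrows it about 2.1 mm: gap 60 mm at 48 mm over the grips, 44 mm (closed on the roll) at about 41 mm.
- tongs: The tongs as a whole: 195 mm long, 140 g. Origin on the underside at the pivot, 80 mm behind tongs_grip; x points to the tips. A spring holds the arms open: it presses outward on each grip with about 5.5 N at first, 9 N when closed on the roll, so squeezing to about 48 mm over the grips is enough to carry the tongs with the tips still open.
- tongs_arm_l: The tongs' left arm (their +y side), hinged at the pivot, where its origin lies. The two arms swing symmetrically.
- tongs_arm_r: The tongs' right arm (on the -y side of the tongs), hinged at the pivot, where its origin lies.
- roll_center (a point): Centre of the oblong bread roll, 19 mm above its flat underside. The roll is 90 mm long (its x axis), 44 mm wide where it is gripped, 38 mm tall, brown crust with three slanting cuts, 40 to 85 g; it lies loose on the board, its long axis pointing roughly away from the robot.
- roll: The same oblong roll; origin at the centre of its underside.
- bun_center (a point): Centre (19 mm above its underside) of the round bun, 62 mm across, 40 mm tall, a cross cut in its top, that lies beside the roll on the board. Leave it alone.
- board: Wooden serving board, 120 x 190 mm, its top 14 mm above the counter, fixed. Origin at the centre of its underside. The roll and the bun lie 45 mm either side of its middle along its y.
- cup_center (a point): White espresso cup, 61 mm across, 58 mm tall; the point is half-way up inside it. Leave it alone.

How it is judged:
On the way, in this order (a step that is already met when the one before it is completed fails the run):
1. the tongs are held by the fingers, clear of the counter (height (world z) of tongs_grip above 0.025 m and contact force between the fingers and tongs above 1 N), for 0.2 s.
2. both arms of the held tongs press on the roll (contact force between each of tongs_arm_l, tongs_arm_r and roll above 0.8 N and contact force between the fingers and tongs above 1 N), for 0.2 s.
At the end, for the whole second after the job is handed in: The roll's centre is more than 95 mm above the counter, pressed (over 0.8 N) by each arm of the tongs, which the fingers hold; neither the gripper, the arm nor the board touches the roll, it is still (under 0.05 m/s), and the bun and the cup are within 25 mm of where they stood (all of step 2 and height (world z) of roll_center above 0.095 m and contact force between each of the fingers, the arm and roll below 0.1 N and contact force between board and roll below 0.05 N and contact force between board and tongs below 0.05 N and linear speed of roll below 0.05 m/s and distance of each of bun_center, cup_center from where it was at the start of the episode below 0.025 m); the arm keeps its last pose, push and grip.
It fails at once if the gripper or the arm touches the roll (contact force between any of the fingers, the arm and roll above 0.5 N).
It fails at once if the bun or the cup is displaced (distance of any of bun_center, cup_center from where it was at the start of the episode above 0.025 m).
It also fails if it takes over 38 s, if anything falls off the work surface, if the arm or the gripper's body presses on something with over 40 N, if the wrist force passes 120 N, or if a joint passes its speed limit or range.

ROBOT

A 6-joint arm with a two-finger parallel gripper is mounted at the origin on a cart in front of the work surface, level with it; the furniture and walls round the work are solid. World frame = base frame: x ahead of the robot, y to its left, z up, the work surface at z = 0. Lengths are in m, angles in rad, forces in N, time in s.
With the tool pointing down it reaches from about 0.35 to 0.975 m from the base axis. Payload 4.9 kg.
Tool frame: the origin (TCP) lies midway between the tips of the shut fingers; the grasp point (between the pads) lies ctrl.grip_depth behind it (ctrl.grip_depth is the distance from the TCP to the grasp point, in m); z points along the fingers, y is the line along which they close (so a half turn about z gives the same grasp; the last joint's range is limited). The gripper opens to 85 mm and grips with 20 to 120 N. Pads are 22 mm wide; open, the fingers measure 114 mm over their backs; the gripper's body (76 mm by 85 mm) begins 54 mm behind the grasp point. The pads swing forward as they close: fully open they stand 13 mm farther back than shut.
Start: joints at [1.131, 0.053, 1.613, -0, 1.476, -0.119], TCP at [0.197, 0.593, 0.193] pointing down, gripper open.
Joint ranges: [-3.01, 3.01], [-1.01, 2.22], [0.06, 2.58], [-1.02, 4.17], [0.09, 2.62], [-3.14, 3.14]. Speed limits (rad/s): [2.57, 2.57, 3.14, 3.14, 3.14, 3.14].

INTERFACE

Orientations are given as a rotation vector (axis times angle).
In Python, from station import ctrl, get_image, camera_model gives the robot as it stands. The module is installed in compiled form; this text tells all that it offers.
- The arm moves only by the shell command python3 -m crank 'ROWS' [FORCE]. ROWS is JSON, a list of rows, each a list of 7 numbers: the shift along the tool's x, y, z in mm, then the turn, a rotation vector about the tool's x, y, z in rad, then the opening, from -1 (shut) to 1 (fully open). A call has exactly 10 rows; each row shifts and turns the commanded pose from where the row before left it, along the tool's axes as they then stand; what a row does not reach is not made up. A row lasts 1/12 s, in which the tool goes at most 41.7 mm and 7.16 degrees, less where a joint would pass 70% of its speed; a pose out of reach is approached as far as the arm can. A call with a gripper value outside its range is refused whole. The fingers move at their own pace and stop on an object; FORCE is the grip in N (left out, the last holds). Time passes only in rows, so rows that do not move let the fingers close, or fill a call up. It gives the time, the measured TCP pose, the force, the opening and the grip force at its end, in the units of the state.
- ctrl.get_obs(): the state, without advancing time (a new reading comes with each control period).
- get_image(name): name is "scene" or "top" or "wrist"; returns the picture (384x512x3 uint8, red, green, blue); there is no depth.
- camera_model(name): a dict with "vertical_fov" (degrees; the focal length in pixels is half the picture's height over the tangent of half this angle, whatever the lens; pixels are square), "cx", "cy" (the principal point, pixels), "k1" (the pictures are not rectified: a ray, as slopes to the right and down, at radius r is drawn at 1 + k1 r^2 times it, then the intrinsics apply), "R" (3x3) and "t" (3): a world point X has camera coordinates R X + t; the wrist camera has in their place "hand_eye" (4x4, takes a point from camera to tool coordinates, whose origin is the TCP and whose axes are the flange's). Camera axes: x right, y down, z forward; pixel columns grow to the right and rows downward; lengths in m; the calibration is good to about 2 mm. A picture is of the moment at which its call begins: read the wrist's pose just before it. camera_model takes no time and is no camera call.
- ctrl.finish_job(): hands the job in; it is judged then, once.
The state is a dict: "t": time; "q": joint angles; "dq": joint speeds; "effort": joint torques, N m; "tool_pos": TCP position; "tool_rot": TCP orientation; "contact_force": force on the tool from outside, world axes, zero at the start; "wrist_torque": the same for the moment, N m; "opening": finger opening in m; "grip_force": force on a finger pad.
Only numpy, scipy, OpenCV 4.12 (cv2) and the standard library are available. Lean on these libraries where they do the work, as an engineer would, in place of code of your own. Each camera call takes 0.05 s, during which the arm holds its last target. There are 200 camera calls.

## Working session

There is one attempt and no reset: what is moved stays moved. The work goes in short steps, Python scripts to look and compute and a shell command to move; the robot and the scene stay as the last step left them, time stands still between calls to the robot, and variables do not carry over. Pictures are saved under pics/ and viewed, at most 13 in all, crops included, and the job is handed in when it is done.

```bash
mkdir -p pics; cat > h.py <<'E'
import numpy as np, cv2
from station import ctrl,get_image,camera_model
from scipy.spatial.transform import Rotation as Ro
def cam(name,obs=None):
    m=camera_model(name)
    if 'hand_eye' in m:
        T=np.eye(4);T[:3,:3]=Ro.from_rotvec(obs['tool_rot']).as_matrix();T[:3,3]=obs['tool_pos']
        C=T@np.array(m['hand_eye']);R=C[:3,:3].T;t=-R@C[:3,3]
    else:R=np.array(m['R']);t=np.array(m['t'])
    return m,R,t
def ray(c,uv):
    m,R,t=c;f=192/np.tan(np.radians(m['vertical_fov'])/2)
    d=np.array([(uv[0]-m['cx'])/f,(uv[1]-m['cy'])/f]);s=d.copy()
    for _ in range(20): s=d/(1+m['k1']*(s@s))
    return -R.T@t, R.T@np.array([s[0],s[1],1])
def onz(c,uv,z):
    o,d=ray(c,uv);return o+d*(z-o[2])/d[2]
E
python3 - <<'E'
from h import *
o=ctrl.get_obs();print(o,ctrl.grip_depth)
im=[get_image(n)[:,:,::-1] for n in('top','scene')]
for n,i in zip(('top','scene'),im): cv2.imwrite(f'pics/{n}0.png',i); print({k:np.round(v,3).tolist() for k,v in camera_model(n).items()})
E
```

```text
{'t': 0.0, 'q': array([ 1.13099770e+00,  5.33778172e-02,  1.61428229e+00,  9.44180422e-06,
        1.47599157e+00, -1.19012680e-01]), 'dq': array([ 0.00072402, -0.00127425,  0.00023021,  0.00047084,  0.00221215,
       -0.00037695]), 'effort': array([ 7.76980869e-04, -3.93667710e+01, -3.70184541e+01, -1.27832055e-05,
        6.74498384e-03, -1.27276451e-05]), 'tool_pos': array([0.19677737, 0.59248434, 0.19205709]), 'tool_rot': array([-0.50164069, -3.10069784,  0.00310423]), 'contact_force': array([0.17327445, 0.27122188, 0.26371383]), 'wrist_torque': array([-0.05064035,  0.00817171, -0.02050372]), 'grip_force': 0.0, 'opening': 0.08528388327943112} 0.0187
{'vertical_fov': 53.994, 'cx': 259.028, 'cy': 192.719, 'k1': -0.061, 'R': [[-0.012, -1.0, -0.014], [-0.985, 0.014, -0.172], [0.172, 0.012, -0.985]], 't': [0.002, 0.499, 0.946]}
{'vertical_fov': 55.907, 'cx': 252.037, 'cy': 197.019, 'k1': -0.037, 'R': [[0.675, -0.737, -0.007], [-0.514, -0.463, -0.722], [0.529, 0.492, -0.692]], 't': [-0.315, 0.291, 0.66]}
```

View pics/top0.png

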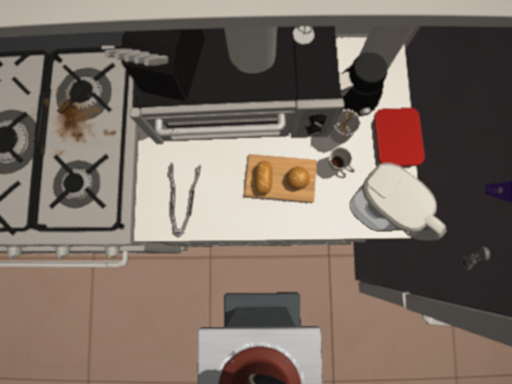

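View pics/scene0.png

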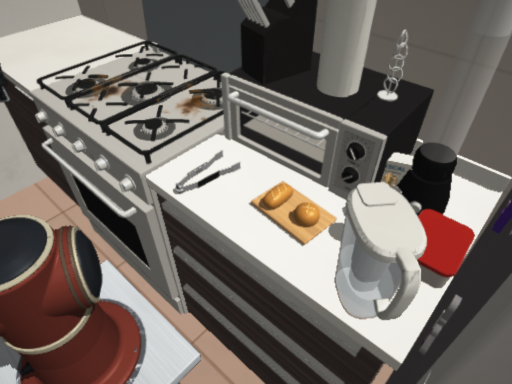

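The top view shows the tongs with their pivot at about (178,233) and tips at about (170,166) and (198,168). The roll is at (262,178), the bun at (298,178), the cup at (340,160), and the toaster oven sits beyond row 140. Next I'll measure them from masks.

```bash
python3 - <<'E'
from h import *
im=cv2.imread('pics/top0.png');c=cam('top')
big=cv2.resize(im[135:245,130:360],None,fx=3.4,fy=3.4,interpolation=cv2.INTER_CUBIC);cv2.imwrite('pics/c1.png',big)
hsv=cv2.cvtColor(im,cv2.COLOR_BGR2HSV)
g=hsv[:,:,2];m=np.zeros_like(g);m[155:238,150:225]=(g[155:238,150:225]<185)*255
n,l,s,ce=cv2.connectedComponentsWithStats(m)
for i in range(1,n):
    if s[i,4]>15: print(s[i],ce[i])
i=1+np.argmax(s[1:,4]);ys,xs=np.where((l>0))
P=np.array([onz(c,(x,y),.02)[:2] for x,y in zip(xs,ys)])
np.save('tp.npy',np.c_[P,g[ys,xs]])
# per-row extents
for y in range(156,240,4):
    r=xs[ys==y]
    if len(r): print(y,r.min(),r.max(),np.round(onz(c,(r.min(),y),.015)[:2],3),np.round(onz(c,(r.max(),y),.015)[:2],3),''.join('#' if v<70 else '+' if v<185 else '.' for v in g[y,160:206]))
bd=cv2.inRange(hsv,(5,60,60),(30,255,255));bd[:150]=0;bd[210:]=0;bd[:,:235]=0;bd[:,325:]=0
print('board rect',[np.round(onz(c,p,.014)[:2],3).tolist() for p in cv2.boxPoints(cv2.minAreaRect(cv2.findNonZero(bd)))])
print([(tuple(im[p[1],p[0]]),tuple(hsv[p[1],p[0]])) for p in((262,175),(265,190),(252,195),(280,165),(298,178),(310,195))])
E
```

```text
[167 163  34  75 782] [180.29795396 200.30690537]
164 170 172 [0.588 0.24 ] [0.588 0.234] ..........+++.................................
168 168 200 [0.577 0.245] [0.575 0.157] ........++++++.....................++++++.....
172 167 199 [0.566 0.248] [0.564 0.159] .......+++++++.....................+++++......
176 167 198 [0.554 0.247] [0.553 0.162] .......+++++++.....................++++.......
180 169 197 [0.543 0.241] [0.542 0.164] .........+++++....................++++........
184 170 195 [0.532 0.238] [0.531 0.17 ] ..........+++++.................++++..........
188 170 194 [0.521 0.238] [0.52  0.172] ..........++++++..............+++++...........
192 170 194 [0.51  0.238] [0.509 0.172] ..........++++++.............+++#++...........
196 170 193 [0.499 0.237] [0.498 0.174] ..........++++++.............+++++............
200 170 193 [0.488 0.237] [0.487 0.174] ..........++++++............++++++............
204 169 192 [0.477 0.239] [0.476 0.177] .........++++++.............+++++.............
208 169 192 [0.466 0.239] [0.465 0.177] .........++#+++............++++++.............
212 16
[... 545 characters left out ...]
39  0.208] ...............++++++.........................
board rect [[0.495, 0.038], [0.616, 0.026], [0.595, -0.167], [0.475, -0.151]]
[((np.uint8(70), np.uint8(133), np.uint8(185)), (np.uint8(16), np.uint8(159), np.uint8(185))), ((np.uint8(44), np.uint8(101), np.uint8(152)), (np.uint8(16), np.uint8(181), np.uint8(152))), ((np.uint8(76), np.uint8(122), np.uint8(165)), (np.uint8(16), np.uint8(138), np.uint8(165))), ((np.uint8(95), np.uint8(151), np.uint8(203)), (np.uint8(16), np.uint8(136), np.uint8(203))), ((np.uint8(70), np.uint8(132), np.uint8(184)), (np.uint8(16), np.uint8(158), np.uint8(184))), ((np.uint8(98), np.uint8(155), np.uint8(208)), (np.uint8(16), np.uint8(135), np.uint8(208)))]
```

View pics/c1.png

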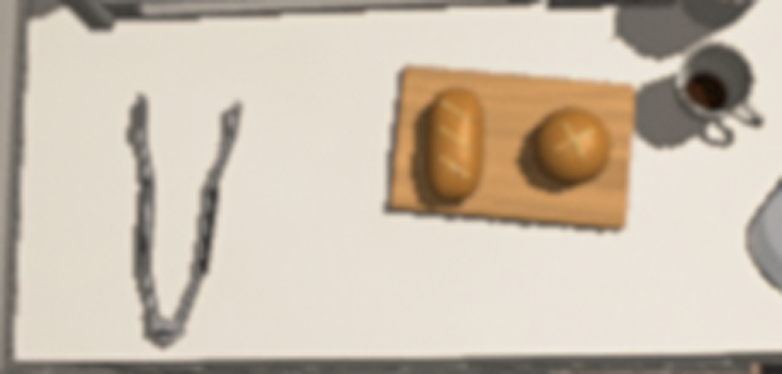

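The crop shows the grips at about crop (143,230) and (208,230). The roll is elongated nearly along world x, with shadows falling to the lower left. I'll move above the tongs for a closer wrist look.

```bash
python3 -m crank '[[-26,-20,0,0,0,0,1],[-26,-20,0,0,0,0,1],[-26,-20,0,0,0,0,1],[-26,-20,0,0,0,0,1],[-26,-20,0,0,0,0,1],[-26,-20,0,0,0,0,1],[-26,-20,0,0,0,0,1],[-26,-20,0,0,0,0,1],[-26,-20,0,0,0,0,1],[-26,-20,0,0,0,0,1]]' 40
python3 -m crank '[[-26,-20,0,0,0,0,1],[-26,-20,0,0,0,0,1],[-26,-21,0,0,0,0,1],[-25,-21,0,0,0,0,1],[0,0,0,0,0,-0.08,1],[0,0,0,0,0,-0.08,1],[0,0,0,0,0,-0.09,1],[0,0,0,0,0,0,1],[0,0,0,0,0,0,1],[0,0,0,0,0,0,1]]'
python3 - <<'E'
from h import *
o=ctrl.get_obs();im=get_image('wrist')[:,:,::-1];cv2.imwrite('pics/w1.png',im);np.save('w1.npy',np.r_[o['tool_pos'],o['tool_rot']])
m=camera_model('wrist');print(np.round(m['hand_eye'],3).tolist(),m['vertical_fov'],o['tool_pos'],o['tool_rot'],o['t'])
E
```

```text
t: 0.93
tool_pos: [0.3811, 0.3197, 0.1929]
tool_rot: [-0.501, -3.101, 0.001]
contact_force: [1.1, 0.3, -0.5]
opening: 0.0854
grip_force: 0.0
t: 1.77
tool_pos: [0.4524, 0.2111, 0.193]
tool_rot: [-0.114, -3.139, 0.0]
contact_force: [-0.4, 0.0, 0.6]
opening: 0.0855
grip_force: 0.0
[[-0.001, -0.958, -0.287, 0.073], [1.0, -0.001, 0.0, 0.001], [-0.0, -0.287, 0.958, -0.181], [0.0, 0.0, 0.0, 1.0]] 64.87649491320606 [0.45239275 0.21107755 0.19303363] [-1.13627009e-01 -3.13909889e+00  3.14552825e-04] 1.7667
```

View pics/w1.png

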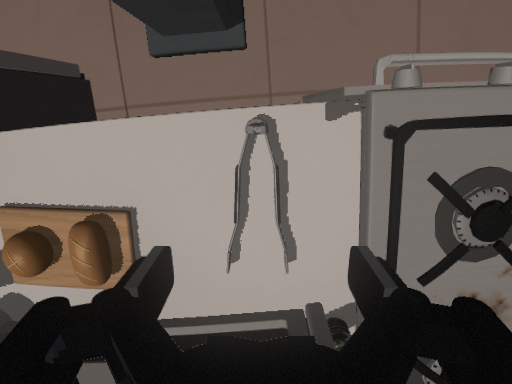

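The wrist view shows the pivot at (257,126), the grips at (237,165–222) and (277,165–222), the tips at (229,272) and (287,272), and the roll at about (90,252).

```bash
python3 - <<'E'
from h import *
w=np.load('w1.npy');c=cam('wrist',{'tool_pos':w[:3],'tool_rot':w[3:]});im=cv2.imread('pics/w1.png');g=cv2.cvtColor(im,cv2.COLOR_BGR2GRAY)
m=(g<105).astype(np.uint8);ctop=cam('top')
for y in range(118,278,8):
    r=np.where(m[y,220:300])[0]+220
    if len(r): print(y,r.min(),r.max(),np.round(onz(c,(r.min(),y),.024)[:2],4),np.round(onz(c,(r.max(),y),.024)[:2],4))
for z in(.015,.026): print(z,[np.round(onz(c,p,z)[:2],3) for p in((257,126),(229,272),(287,272),(237,165),(237,222),(277,165),(277,222))])
for n,cc,i,roi in(('w',c,im,(205,300,60,128)),('t',ctop,cv2.imread('pics/top0.png'),(155,202,248,281)),('tb',ctop,cv2.imread('pics/top0.png'),(155,202,283,316))):
    h=cv2.cvtColor(i,cv2.COLOR_BGR2HSV)[roi[0]:roi[1],roi[2]:roi[3]]
    t,b=cv2.threshold(h[:,:,1],0,255,cv2.THRESH_OTSU);b[h[:,:,0]>30]=0
    b=cv2.morphologyEx(b,cv2.MORPH_OPEN,np.ones((3,3)))
    k=max(cv2.findContours(b,0,2)[0],key=cv2.contourArea)
    r=cv2.minAreaRect(k);p=cv2.boxPoints(r)+[roi[2],roi[0]]
    P=np.array([onz(cc,q,.03)[:2] for q in p]);print(n,t,np.round(p,0).tolist(),np.round(P,3).tolist(),P.mean(0),[np.linalg.norm(P[a]-P[a+1]).round(3) for a in(0,1)])
    print(cv2.imwrite(f'pics/m{n}.png',b))
E
```

```text
118 252 271 [0.3928 0.207 ] [0.3944 0.2284]
126 247 275 [0.4013 0.2006] [0.4036 0.2324]
134 248 277 [0.4103 0.201 ] [0.4128 0.2341]
142 246 278 [0.4193 0.1979] [0.422  0.2347]
150 244 281 [0.4283 0.1948] [0.4314 0.2377]
158 242 282 [0.4375 0.1917] [0.4409 0.2383]
166 236 286 [0.4464 0.1837] [0.4507 0.2425]
174 235 287 [0.456  0.1816] [0.4605 0.2432]
182 235 288 [0.4657 0.1807] [0.4703 0.244 ]
190 235 288 [0.4756 0.1797] [0.4803 0.2435]
198 235 287 [0.4857 0.1788] [0.4903 0.2418]
206 234 287 [0.4958 0.1765] [0.5005 0.2413]
214 234 286 [0.5062 0.1755] [0.5109 0.2396]
222 234 287 [0.5167 0.1745] [0.5216 0.2403]
230 235 289 [0.5276 0.1746] [0.5325 0.2423]
238 233 293 [0.5383 0.171 ] [0.5439 0.2469]
246 229 295 [0.5491 0.1648] [0.5553 0.249 ]
254 229 295 [0.5605 0.1636] [0.5667 0.2486]
262 228 287 [0.572 0.161] [0.5776 0.2377]
270 228 228 [0.5838 0.1598] [0.5838 0.1598]
0.015 [array([0.403, 0.212]), array([0.592, 0.159]), array([0.598, 0.238]), array([0.447, 0.184]), array([0.521, 0.177]), array([0.451, 0.232]), array([0.524, 0.228])]
0.026 [array([0.402, 0.212]), array([0.586, 0.161]), array([0.591, 0.237]), array([0.445, 0.185]), array([0.516, 0.178]), array([0.448, 0.232]), array([0.52 , 0.228])]
w 79.0 [[60.0, 208.0], [127.0, 208.0], [127.0, 289.0], [60.0, 289.0]] [[0.481, -0.042], [0.487, 0.046], [0.601, 0.021], [0.597, -0.076]] [ 0.54156966 -0.01278083] [np.float64(0.088), np.float64(0.117)]
True
t 91.0 [[248.0, 155.0], [280.0, 155.0], [280.0, 199.0], [248.0, 199.0]] [[0.606, 0.024], [0.604, -0.063], [0.484, -0.06], [0.485, 0.025]] [ 0.54482348 -0.01856246] [np.float64(0.087), np.float64(0.121)]
True
tb 93.0 [[283.0, 201.0], [283.0, 158.0], [315.0, 158.0], [315.0, 201.0]] [[0.478, -0.068], [0.596, -0.071], [0.595, -0.157], [0.477, -0.153]] [ 0.53654059 -0.11214309] [np.float64(0.118), np.float64(0.087)]
True
```

The tongs' pivot is at (0.402, 0.212) and the tip ends are centred at (0.589, 0.199). That makes 187 mm, which fits the given dimensions. The grip point is (0.482, 0.206) and the yaw is −0.07, which the tool already has. I'll descend now.

```bash
python3 -m crank '[[-30,-2.5,0,0,0,0,1],[0,0,25,0,0,0,1],[0,0,35,0,0,0,1],[0,0,35,0,0,0,1],[0,0,35,0,0,0,1],[0,0,30,0,0,0,1],[0,0,15,0,0,0,1],[0,0,8,0,0,0,1],[0,0,6,0,0,0,1],[0,0,0,0,0,0,1]]'
python3 -m crank '[[0,0,2,0,0,0,1],[0,0,0,0,0,0,0.6],[0,0,0,0,0,0,0.4],[0,0,0,0,0,0,0.3],[0,0,0,0,0,0,0.2],[0,0,0,0,0,0,0.13],[0,0,0,0,0,0,0.13],[0,0,0,0,0,0,0.13],[0,0,0,0,0,0,0.13],[0,0,0,0,0,0,0.13]]' 20
```

```text
t: 2.65
tool_pos: [0.4822, 0.2065, 0.0039]
tool_rot: [-0.112, -3.139, 0.0]
contact_force: [-0.2, -0.3, 0.2]
opening: 0.0852
grip_force: 0.0
t: 3.48
tool_pos: [0.4823, 0.2064, 0.0023]
tool_rot: [-0.111, -3.14, 0.0]
contact_force: [-0.2, 0.5, 0.5]
opening: 0.0482
grip_force: 0.0
```

```bash
python3 - <<'E'
from h import *
i=cv2.imread('pics/top0.png');h=cv2.cvtColor(i,cv2.COLOR_BGR2HSV);L=cv2.cvtColor(i,cv2.COLOR_BGR2LAB)
o=[cv2.resize(x,None,fx=8,fy=8,interpolation=cv2.INTER_CUBIC) for x in(i[152:206,244:292],)]
cv2.imwrite('pics/roll.png',o[0])
for y in range(156,204,3): print(y,h[y,244:284:2,1].tolist())
E
```

```text
156 [22, 30, 86, 140, 136, 133, 133, 130, 124, 118, 114, 107, 102, 90, 82, 72, 67, 63, 56, 47]
159 [22, 31, 119, 136, 136, 136, 136, 135, 136, 135, 136, 135, 135, 134, 136, 134, 136, 137, 137, 137]
162 [22, 29, 126, 136, 137, 135, 136, 143, 166, 178, 176, 177, 164, 143, 134, 134, 134, 136, 134, 136]
165 [28, 38, 133, 135, 136, 135, 141, 170, 151, 164, 179, 178, 180, 169, 139, 136, 136, 138, 136, 134]
168 [27, 49, 135, 134, 137, 138, 170, 181, 182, 172, 158, 155, 172, 175, 144, 134, 136, 136, 133, 136]
171 [30, 71, 136, 135, 137, 138, 172, 179, 174, 175, 170, 152, 161, 182, 146, 134, 135, 135, 136, 134]
174 [28, 99, 135, 135, 137, 141, 174, 174, 161, 158, 157, 149, 166, 179, 147, 135, 135, 134, 135, 135]
177 [29, 111, 136, 136, 136, 144, 176, 177, 178, 174, 156, 140, 159, 181, 146, 134, 135, 134, 134, 135]
180 [31, 126, 135, 136, 137, 144, 173, 172, 168, 170, 162, 152, 168, 180, 144, 135, 136, 136, 136, 138]
183 [37, 132, 136, 136, 134, 141, 180, 175, 165, 146, 148, 162, 176, 178, 142, 134, 134, 136, 137, 138]
186 [43, 134, 136, 135, 137, 140, 172, 181, 177, 172, 162, 150, 167, 168, 137, 134, 136, 135, 135, 136]
189 [55, 137, 135, 134, 138, 136, 159, 180, 178, 178, 178, 181, 179, 151, 134, 136, 135, 134, 134, 134]
192 [64, 137, 134, 136, 133, 138, 137, 159, 173, 179, 183, 172, 148, 133, 135, 136, 135, 134, 136, 135]
195 [79, 137, 138, 138, 138, 137, 139, 138, 136, 134, 139, 136, 134, 134, 136, 135, 135, 134, 135, 135]
198 [31, 31, 30, 29, 31, 33, 34, 40, 46, 70, 67, 88, 105, 105, 119, 128, 128, 135, 138, 137]
201 [22, 22, 21, 21, 22, 23, 21, 22, 23, 24, 22, 23, 23, 23, 24, 29, 30, 30, 30, 29]
```

View pics/roll.png

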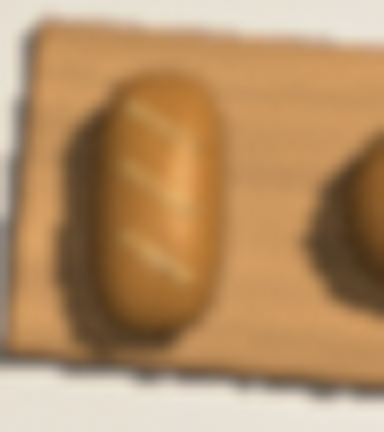

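The roll crop shows the roll spanning (104–226, 70–335) at 8x, tilted slightly clockwise. Next: a careful lift of the tongs, and the roll's moments.

```bash
python3 -m crank '[[0,0,0,0,0,0,0.1],[0,0,0,0,0,0,0.1],[0,0,-5,0,0,0,0.1],[0,0,-10,0,0,0,0.1],[0,0,-15,0,0,0,0.1],[0,0,-20,0,0,0,0.1],[0,0,-25,0,0,0,0.1],[0,0,-25,0,0,0,0.1],[0,0,0,0,0,0,0.1],[0,0,0,0,0,0,0.1]]'
python3 - <<'E'
from h import *
o=ctrl.get_obs();im=get_image('wrist')[:,:,::-1];cv2.imwrite('pics/w2.png',im);np.save('w2.npy',np.r_[o['tool_pos'],o['tool_rot']])
i=cv2.imread('pics/top0.png');c=cam('top')
i8=cv2.resize(i[152:206,244:292],None,fx=8,fy=8,interpolation=cv2.INTER_CUBIC)
for th in(148,155):
    b=(cv2.cvtColor(i8,cv2.COLOR_BGR2HSV)[:,:,1]>th).astype(np.uint8);b[:, 260:]=0
    b=cv2.morphologyEx(b,cv2.MORPH_CLOSE,np.ones((25,25)));b=cv2.morphologyEx(b,cv2.MORPH_OPEN,np.ones((15,15)))
    k=cv2.convexHull(max(cv2.findContours(b,0,2)[0],key=cv2.contourArea))[:,0]
    P=np.array([onz(c,((u+.5)/8-.5+244,(v+.5)/8-.5+152),.033)[:2] for u,v in k])*1e3
    r=cv2.minAreaRect(P.astype(np.float32));e=cv2.fitEllipse(P.astype(np.float32));print(th,r,e,P.min(0),P.max(0))
E
```

```text
t: 4.32
tool_pos: [0.4843, 0.2069, 0.1055]
tool_rot: [0.111, 3.134, 0.003]
contact_force: [0.9, -0.2, -0.9]
opening: 0.0473
grip_force: 0.0
148 ((543.732177734375, -16.284738540649414), (46.63758850097656, 91.1994857788086), 87.65421295166016) ((544.0305786132812, -16.5364933013916), (50.64196014404297, 97.12481689453125), 86.06694793701172) [498.25400753 -40.15983733] [589.23496083   7.14372304]
155 ((543.5621337890625, -16.346647262573242), (44.548797607421875, 89.36798095703125), 87.9792251586914) ((543.6827392578125, -16.430641174316406), (48.77564239501953, 94.82392120361328), 85.94307708740234) [498.94110504 -39.14214092] [588.15573196   6.20979025]
```

View pics/w2.png

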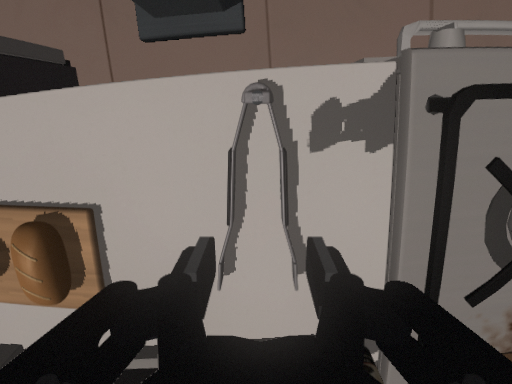

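The tongs are still on the counter: the length in pixels scales exactly with the change in height. I'll locate them again and check where the fingers are relative to the grips.

```bash
python3 - <<'E'
from h import *
w=np.load('w2.npy');o={'tool_pos':w[:3],'tool_rot':w[3:]};c=cam('wrist',o);m,R,t=c
for z in(.024,.05,.1): print(z,[np.round(onz(c,p,z)[:2],3).tolist() for p in((257,93),(221,288),(296,288),(230,150),(230,223),(286,150),(286,223))])
T=Ro.from_rotvec(w[3:]).as_matrix();f=192/np.tan(np.radians(m['vertical_fov'])/2)
for p in((0,.024,0),(0,-.024,0),(0,.024,-.0187),(0,-.024,-.0187)):
    X=R@(T@np.array(p)+w[:3])+t;s=X[:2]/X[2];s=s*(1+m['k1']*(s@s));print(p,f*s+[m['cx'],m['cy']])
o2=ctrl.get_obs();print(o2['t'],o2['tool_pos'],o2['grip_force'],o2['contact_force'],o2['opening'])
E
```

```text
0.024 [[0.402, 0.211], [0.586, 0.161], [0.591, 0.237], [0.448, 0.184], [0.516, 0.177], [0.451, 0.233], [0.519, 0.23]]
0.05 [[0.403, 0.211], [0.568, 0.166], [0.573, 0.234], [0.444, 0.187], [0.505, 0.181], [0.447, 0.231], [0.509, 0.228]]
0.1 [[0.404, 0.212], [0.535, 0.176], [0.539, 0.23], [0.437, 0.192], [0.485, 0.188], [0.439, 0.227], [0.488, 0.225]]
(0, 0.024, 0) [295.98623247 222.8921656 ]
(0, -0.024, 0) [221.69512197 222.9518046 ]
(0, 0.024, -0.0187) [299.57133005 234.82864957]
(0, -0.024, -0.0187) [217.8354658  234.89137364]
4.3667 [0.48290794 0.20653419 0.10349679] 0.0 [ 0.00747588 -0.35596366 -0.34949459] 0.04653787253682935
```

```bash
python3 -m crank '[[0,0,0,0,0,0,1],[0,0,20,0,0,0,1],[0,0,25,0,0,0,1],[0,0,20,0,0,0,1],[0,0,15,0,0,0,1],[0,0,10,0,0,0,1],[0,0,7,0,0,0,1],[0,0,6,0,0,0,1],[0,0,2,0,0,0,1],[0,0,0,0,0,0,1]]'
python3 -m crank '[[0,0,0,0,0,0,0.6],[0,0,0,0,0,0,0.4],[0,0,0,0,0,0,0.3],[0,0,0,0,0,0,0.2],[0,0,0,0,0,0,0.2],[0,0,0,0,0,0,0.2],[0,0,0,0,0,0,0.2],[0,0,0,0,0,0,0.2],[0,0,0,0,0,0,0.2],[0,0,0,0,0,0,0.2]]'
python3 - <<'E'
from h import *
o=ctrl.get_obs();im=get_image('wrist')[:,:,::-1];cv2.imwrite('pics/w3.png',im);np.save('w3.npy',np.r_[o['tool_pos'],o['tool_rot']])
s=get_image('scene')[:,:,::-1];cv2.imwrite('pics/w3c.png',np.hstack([cv2.resize(im[60:384,130:400],(400,480)),cv2.resize(s[110:230,130:230],(400,480),interpolation=cv2.INTER_CUBIC)]))
E
```

```text
t: 5.2
tool_pos: [0.4824, 0.2064, -0.0028]
tool_rot: [-0.111, -3.139, 0.0]
contact_force: [-0.4, 0.5, -0.3]
opening: 0.0856
grip_force: 0.0
t: 6.03
tool_pos: [0.4823, 0.2064, -0.0027]
tool_rot: [-0.111, -3.14, 0.0]
contact_force: [-0.5, 0.5, 0.4]
opening: 0.0514
grip_force: 0.0
```

View pics/w3c.png

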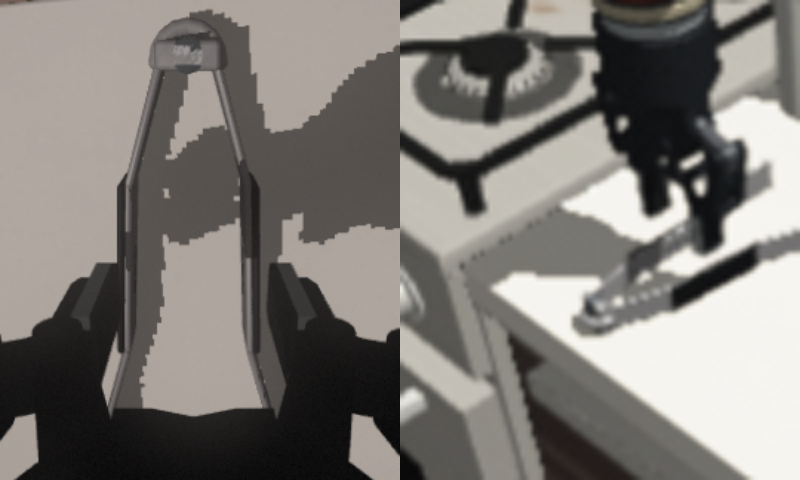

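The left half shows the fingers outside the grips but not touching them. The right half shows the finger tips seeming to hover above the grips, with the near tip at about scene (206,172). I'll work out the finger-tip height from both views.

```bash
python3 - <<'E'
from h import *
c=cam('scene');w=np.load('w3.npy');Tm=Ro.from_rotvec(w[3:]).as_matrix()
# plane x=const through tool in the scene view
def on(c,uv,n,p):
    o,d=ray(c,uv);return o+d*(n@(p-o))/(n@d)
for uv in((206,172),(193.5,163)):
    print('scene',uv,on(c,uv,Tm[:,0],w[:3]))
cw=cam('wrist',{'tool_pos':w[:3],'tool_rot':w[3:]})
def px(c,X):
    m,R,t=c;f=192/np.tan(np.radians(m['vertical_fov'])/2);X=R@X+t;s=X[:2]/X[2];s=s*(1+m['k1']*(s@s));return f*s+[m['cx'],m['cy']]
for zt in(0,-.01,-.02,-.03):
  for sx in(.011,):
    print(zt,[px(q,Tm@np.array([sx,sy,zt])+w[:3]).round(0) for q in(cw,c) for sy in(-.026,.026)])
E
```

```text
scene (206, 172) [0.4806153  0.18201411 0.03820028]
scene (193.5, 163) [0.48461552 0.23838484 0.03694957]
0 [array([218., 207.]), array([300., 207.]), array([205., 185.]), array([193., 177.])]
-0.01 [array([216., 212.]), array([302., 212.]), array([204., 183.]), array([193., 174.])]
-0.02 [array([213., 218.]), array([304., 218.]), array([204., 180.]), array([192., 171.])]
-0.03 [array([210., 225.]), array([307., 225.]), array([204., 177.]), array([192., 168.])]
```

Both views put the finger tips about 40 mm behind the reported TCP, at z ≈ 0.037, so they closed above the grips, which top out at 24 mm. I'll open, go 27 mm lower in small steps, and watch the force.

```bash
python3 -m crank '[[0,0,0,0,0,0,1],[0,0,0,0,0,0,1],[0,0,0,0,0,0,1],[0,0,4,0,0,0,1],[0,0,4,0,0,0,1],[0,0,4,0,0,0,1],[0,0,4,0,0,0,1],[0,0,4,0,0,0,1],[0,0,0,0,0,0,1],[0,0,0,0,0,0,1]]'
python3 -m crank '[[0,0,3,0,0,0,1],[0,0,2,0,0,0,1],[0,0,2,0,0,0,0.7],[0,0,0,0,0,0,0.5],[0,0,0,0,0,0,0.3],[0,0,0,0,0,0,0.2],[0,0,0,0,0,0,0.2],[0,0,0,0,0,0,0.2],[0,0,0,0,0,0,0.2],[0,0,0,0,0,0,0.2]]'
```

```text
t: 6.97
tool_pos: [0.482, 0.2063, -0.0232]
tool_rot: [-0.111, -3.139, 0.0]
contact_force: [-0.0, 0.3, -0.5]
opening: 0.0853
grip_force: 0.0
t: 7.8
tool_pos: [0.483, 0.2065, -0.0291]
tool_rot: [0.111, 3.138, 0.0]
contact_force: [1.3, -0.7, 4.0]
opening: 0.052
grip_force: 6.5
```

Grip force is now 6.5 N. I'll squeeze to about 48 mm and lift.

```bash
python3 -m crank '[[0,0,0,0,0,0,0.15],[0,0,-1,0,0,0,0.12],[0,0,0,0,0,0,0.12],[0,0,-3,0,0,0,0.12],[0,0,-6,0,0,0,0.12],[0,0,-10,0,0,0,0.12],[0,0,-15,0,0,0,0.12],[0,0,-20,0,0,0,0.12],[0,0,-20,0,0,0,0.12],[0,0,-15,0,0,0,0.12]]'
python3 -m crank '[[0,0,-15,0,0,0,0.12],[0,0,-10,0,0,0,0.12],[0,0,0,0,0,0,0.12],[0,0,0,0,0,0,0.12],[0,0,0,0,0,0,0.12],[0,0,0,0,0,0,0.12],[0,0,0,0,0,0,0.12],[0,0,0,0,0,0,0.12],[0,0,0,0,0,0,0.12],[0,0,0,0,0,0,0.12]]'
python3 - <<'E'
from h import *
o=ctrl.get_obs();im=get_image('wrist')[:,:,::-1];cv2.imwrite('pics/w4.png',im);np.save('w4.npy',np.r_[o['tool_pos'],o['tool_rot']])
s=get_image('scene')[:,:,::-1];cv2.imwrite('pics/s4.png',s);cv2.imwrite('pics/w4c.png',np.hstack([cv2.resize(im[60:384,130:400],(400,480)),cv2.resize(s[90:210,130:230],(400,480),interpolation=cv2.INTER_CUBIC)]))
E
```

```text
t: 8.63
tool_pos: [0.4828, 0.2066, 0.0625]
tool_rot: [0.111, 3.138, 0.001]
contact_force: [0.2, 0.4, -1.1]
opening: 0.0476
grip_force: 7.1
t: 9.47
tool_pos: [0.4822, 0.2064, 0.0849]
tool_rot: [-0.111, -3.139, 0.0]
contact_force: [-0.0, -0.2, -1.8]
opening: 0.048
grip_force: 7.1
```

View pics/w4c.png

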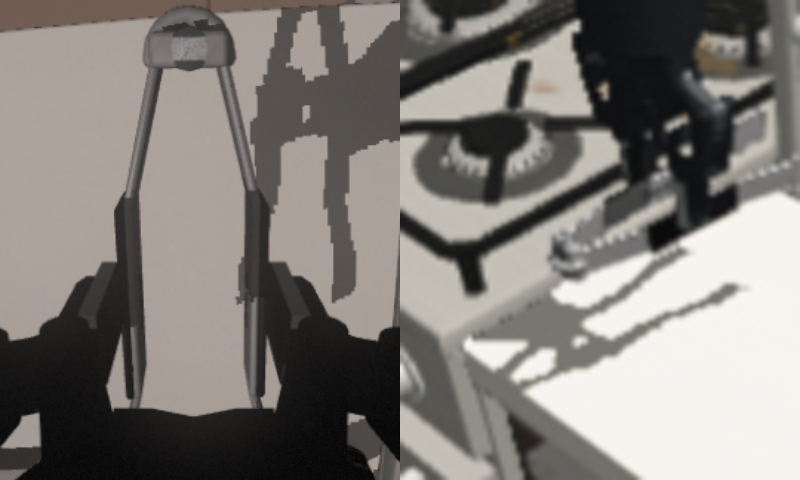

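The tongs hang in the grip, clear of the counter, with their shadow separated from them. Before the transfer I'll check their pitch and cross-check the roll position with the wrist views.

```bash
cat >> h.py <<'E'
def px(c,X):
    m,R,t=c;f=192/np.tan(np.radians(m['vertical_fov'])/2);X=R@X+t;s=X[:2]/X[2];s=s*(1+m['k1']*(s@s));return f*s+[m['cx'],m['cy']]
def wc(f):
    w=np.load(f);return cam('wrist',{'tool_pos':w[:3],'tool_rot':w[3:]})
E
python3 - <<'E'
from h import *
w=np.load('w4.npy');T=Ro.from_rotvec(w[3:]).as_matrix();c=wc('w4.npy')
for a in(-.1,-.05,0,.05,.1): # pitch, tips up positive
    f=lambda x,z:px(c,w[:3]+T@np.array([-(x*np.cos(a)-z*np.sin(a)),0,-.042-(x*np.sin(a)+z*np.cos(a))])).round(0)
    print(a,f(-.08,.011),f(-.03,.011))
# roll in wrist views: crust more saturated than board
for n,roi in(('w1',(208,296,60,128)),('w2',(210,312,8,88))):
    i=cv2.imread(f'pics/{n}.png')[roi[0]:roi[1],roi[2]:roi[3]];cc=wc(n+'.npy')
    h=cv2.cvtColor(i,cv2.COLOR_BGR2HSV)
    print(n,[np.round(h[r,::6,1]).tolist() for r in (25,45,65)])
for p,n in(((90.5,252),'w1'),((41,263),'w2')): print(onz(wc(n+'.npy'),p,.036))
E
```

```text
-0.1 [258.  91.] [258. 210.]
-0.05 [258.  89.] [258. 207.]
0 [258.  88.] [258. 205.]
0.05 [258.  87.] [258. 203.]
0.1 [258.  87.] [258. 201.]
w1 [[114, 114, 146, 148, 143, 142, 144, 143, 105, 108, 112, 109], [120, 115, 148, 121, 126, 142, 146, 142, 143, 103, 107, 112], [112, 113, 112, 114, 145, 146, 143, 138, 148, 109, 111, 35]]
w2 [[114, 146, 148, 148, 149, 148, 143, 155, 156, 117, 123, 123, 113, 112], [117, 148, 134, 116, 132, 146, 147, 145, 155, 168, 114, 118, 118, 110], [113, 115, 146, 105, 132, 142, 143, 146, 141, 159, 156, 110, 118, 113]]
[ 0.54053126 -0.01214373  0.036     ]
[ 0.54081797 -0.01198853  0.036     ]
```

```bash
python3 -m crank '[[1,-12,0,0,0,0,0.12],[1,-22,0,0,0,0,0.12],[1,-26,0,0,0,0,0.12],[2,-26,0,0,0,0,0.12],[2,-26,0,0,0,0,0.12],[2,-26,0,0,0,0,0.12],[1,-26,0,0,0,0,0.12],[1,-26,0,0,0,0,0.12],[1,-18,0,0,0,0,0.12],[1,-10,0,0,0,0,0.12]]'
python3 -m crank '[[0,0,0,0,0,0,0.12],[0,0,0,0,0,0,0.12],[0,0,3,0,0,0,0.12],[0,0,5,0,0,0,0.12],[0,0,5,0,0,0,0.12],[0,0,5,0,0,0,0.12],[0,0,4,0,0,0,0.12],[0,0,0,0,0,0,0.12],[0,0,0,0,0,0,0.12],[0,0,0,0,0,0,0.12]]'
python3 - <<'E'
from h import *
o=ctrl.get_obs();np.save('w5.npy',np.r_[o['tool_pos'],o['tool_rot']]);cv2.imwrite('pics/w5.png',get_image('wrist')[:,:,::-1])
s=get_image('scene')[:,:,::-1];t=get_image('top')[:,:,::-1];cv2.imwrite('pics/s5.png',s);cv2.imwrite('pics/t5.png',t)
cv2.imwrite('pics/v5.png',np.hstack([cv2.resize(s[130:250,210:350],(392,336),interpolation=cv2.INTER_CUBIC),cv2.resize(t[145:245,230:330],(400,336),interpolation=cv2.INTER_CUBIC)]))
E
```

```text
t: 10.4
tool_pos: [0.4535, -0.0124, 0.0854]
tool_rot: [0.115, 3.139, -0.001]
contact_force: [0.4, 0.5, -1.1]
opening: 0.0479
grip_force: 7.1
t: 11.23
tool_pos: [0.4541, -0.0101, 0.0634]
tool_rot: [0.111, 3.14, 0.0]
contact_force: [-0.3, 1.6, -2.0]
opening: 0.0477
grip_force: 7.1
```

View pics/v5.png

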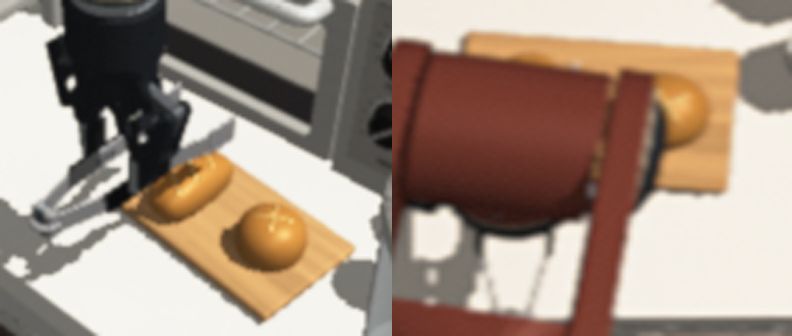

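The left half (scene) shows the right tip plate reaching over the roll, between roll and bun, with its far end at about scene (294,175). In the top view the arm hides the tips. I'll check the plate pixels against a level-tongs prediction.

```bash
python3 - <<'E'
from h import *
w=np.load('w5.npy');T=Ro.from_rotvec(w[3:]).as_matrix();c=cam('scene')
P=lambda x,y,z:px(c,w[:3]+T@np.array([-x,y,-.042-z]))
cr=lambda p:((p-[210,130])*2.8).round(0).tolist()
for a in(-.1,0,.1):
    print(a,[cr(P(x*np.cos(a)-z*np.sin(a),-.033,x*np.sin(a)+z*np.cos(a))) for x,z in((.105,.013),(.105,-.013),(.075,.013),(.075,-.013))],'pivot',cr(P(-.08*np.cos(a)-.01*np.sin(a),0,-.08*np.sin(a)+.011)))
r=np.array([.5437,-.0155,0]);print('roll ends',[cr(px(c,r+[dx*.9975,-dx*.06,.033])) for dx in(-.045,0,.045)], 'top',cr(px(c,r+[0,0,.052])))
E
```

```text
-0.1 [[234.0, 129.0], [230.0, 153.0], [210.0, 142.0], [206.0, 167.0]] pivot [41.0, 201.0]
0 [[234.0, 120.0], [232.0, 143.0], [210.0, 136.0], [208.0, 160.0]] pivot [40.0, 210.0]
0.1 [[234.0, 111.0], [233.0, 133.0], [209.0, 130.0], [209.0, 152.0]] pivot [40.0, 217.0]
roll ends [[153.0, 207.0], [188.0, 182.0], [221.0, 159.0]] top [189.0, 167.0]
```

The prediction matches with the tongs level, and the roll is centred between the plates. I'll descend 70 mm.

```bash
python3 -m crank '[[0,0,5,0,0,0,0.12],[0,0,8,0,0,0,0.12],[0,0,8,0,0,0,0.12],[0,0,8,0,0,0,0.12],[0,0,6,0,0,0,0.12],[0,0,5,0,0,0,0.12],[0,0,5,0,0,0,0.12],[0,0,3,0,0,0,0.12],[0,0,2,0,0,0,0.12],[0,0,0,0,0,0,0.12]]'
python3 -m crank '[[0,0,3,0,0,0,0.12],[0,0,4,0,0,0,0.12],[0,0,4,0,0,0,0.12],[0,0,4,0,0,0,0.12],[0,0,3,0,0,0,0.12],[0,0,2,0,0,0,0.12],[0,0,0,0,0,0,0.12],[0,0,0,0,0,0,0.12],[0,0,0,0,0,0,0.12],[0,0,0,0,0,0,0.12]]'
python3 - <<'E'
from h import *
s=get_image('scene')[:,:,::-1];cv2.imwrite('pics/v6.png',cv2.resize(s[130:250,210:350],(700,600),interpolation=cv2.INTER_CUBIC))
E
```

```text
t: 12.22
tool_pos: [0.4538, -0.0101, 0.0129]
tool_rot: [-0.111, -3.139, -0.0]
contact_force: [-0.4, -0.9, -1.1]
opening: 0.048
grip_force: 7.1
t: 13.05
tool_pos: [0.4542, -0.0102, -0.0064]
tool_rot: [0.111, 3.139, -0.0]
contact_force: [0.5, 0.4, -1.1]
opening: 0.0481
grip_force: 7.1
```

View pics/v6.png

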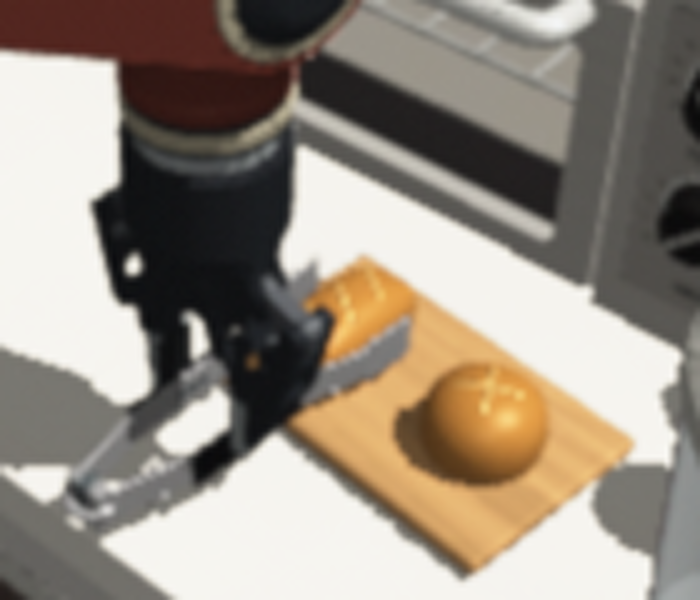

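The roll lies between the two plates: the right plate spans (330–410, 320–400) in front of it, and the bun is clear. Now I'll squeeze.

```bash
python3 -m crank '[[0,0,0,0,0,0,0.06],[0,0,0,0,0,0,0.02],[0,0,0,0,0,0,-0.02],[0,0,0,0,0,0,-0.06],[0,0,0,0,0,0,-0.1],[0,0,0,0,0,0,-0.15],[0,0,0,0,0,0,-0.2],[0,0,0,0,0,0,-0.2],[0,0,0,0,0,0,-0.2],[0,0,0,0,0,0,-0.2]]' 40
```

```text
t: 13.93
tool_pos: [0.4541, -0.0102, -0.0066]
tool_rot: [0.111, 3.139, -0.0]
contact_force: [-0.8, -0.1, 1.4]
opening: 0.0426
grip_force: 40.5
```

```bash
python3 -m crank '[[0,0,0,0,0,0,-0.2],[0,0,-2,0,0,0,-0.2],[0,0,-5,0,0,0,-0.2],[0,0,-9,0,0,0,-0.2],[0,0,-14,0,0,0,-0.2],[0,0,-16,0,0,0,-0.2],[0,0,-16,0,0,0,-0.2],[0,0,-14,0,0,0,-0.2],[0,0,-10,0,0,0,-0.2],[0,0,-8,0,0,0,-0.2]]'
python3 -m crank '[[0,0,-6,0,0,0,-0.2],[0,0,-3,0,0,0,-0.2],[0,0,0,0,0,0,-0.2],[0,0,0,0,0,0,-0.2],[0,0,0,0,0,0,-0.2],[0,0,0,0,0,0,-0.2],[0,0,0,0,0,0,-0.2],[0,0,0,0,0,0,-0.2],[0,0,0,0,0,0,-0.2],[0,0,0,0,0,0,-0.2]]'
python3 - <<'E'
from h import *
s=get_image('scene')[:,:,::-1];cv2.imwrite('pics/v7.png',cv2.resize(s[90:230,200:350],(640,600),interpolation=cv2.INTER_CUBIC))
c=cam('scene');print([((px(c,np.array([.5437,-.0165,z]))-[200,90])*4.27).round() for z in(.033,.095,.115,.136)])
E
```

```text
t: 14.77
tool_pos: [0.4544, -0.0102, 0.0888]
tool_rot: [0.111, 3.138, -0.0]
contact_force: [0.3, -0.5, -1.6]
opening: 0.0421
grip_force: 40.9
t: 15.6
tool_pos: [0.4539, -0.0101, 0.0962]
tool_rot: [-0.111, -3.139, -0.0]
contact_force: [-0.9, -0.3, -2.9]
opening: 0.0426
grip_force: 40.9
[array([331., 450.]), array([335., 370.]), array([337., 343.]), array([339., 313.])]
```

View pics/v7.png

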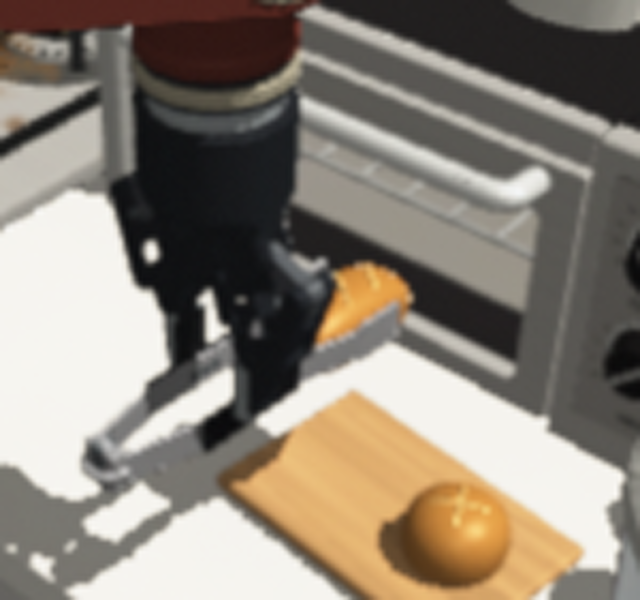

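The roll is held between the plates at about (355,310), which puts it at z ≈ 0.135. That is well clear of the board, and the bun is where it was. I'll hand in.

```bash
python3 -c "
from station import ctrl;print(ctrl.finish_job())"
```

```text
the job is handed in; nothing more can be done
None
```

I handed the job in with the roll squeezed in the tongs about 13 cm above the counter, the bun and cup left where they were. The first attempt on the tongs closed above their grips, so I re-gripped lower; the judge's result was not shown.

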